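Show the cartridge valve to the inspection camera

TASK

Lift the loose cover off the aluminium valve housing and lay it, handle up, on the rubber mat without dropping it. Then pull out the brass cartridge that has the side port, leaving the plain one in its socket, and hold it up to the inspection camera: upright, with the port looking straight into the lens, centred on it and 12 cm in front of the glass. Finish while still holding it there, steady in the gripper and touching nothing else, and leave the other things on the counter where they are.

Things in the scene. Friction and masses are not known exactly. Their poses are not given: they have to be found in the camera images.
- housing: Aluminium open-topped box, fixed, 140 (x) x 240 (y) x 70 mm high; origin under its centre. Walls 8 mm, end walls (+-y) 20 mm; inside 124 x 200 mm, floor at z = 16 mm with two round sockets, 33 mm wide, 10 mm deep, at x = 0, y = +-47 mm. Upright 8 mm pins on the rim at x = 0, y = +-108 mm, tops at z = 84 mm. A 34 mm round stub sticks out 12 mm from each end.
- cover: Aluminium plate 140 (x) x 240 (y) x 4 mm, 0.38 kg, lying loose on the housing rim; origin at the centre of its underside. Two 11 mm holes at y = +-108 mm sit over the housing's pins; it lifts straight up. On top a black bar handle along y: 14 mm wide (x), 100 mm long, 12 mm high, its centre 30 mm above the underside, on feet at y = +-42 mm, open beneath.
- valve: Brass cartridge with side port, 0.24 kg, upright and loose in either socket, under the cover, foot 6 mm above the counter, yaw up to 1.5 rad from the housing's. Origin at the centre of its foot. Round body, 30 mm diameter, to z = 34 mm; square head 20 x 20 mm (flats facing x and y) from z = 34 to 58. Port: 14 mm round stub along +y at z = 22 mm, reaching 30 mm from the axis.
- port (a point): Centre of the open end of the valve's side port: at (0, 30, 22) mm in the valve's frame.
- plug: Brass cartridge just like the valve (30 mm body, 20 x 20 mm square head, 58 mm high) but without a side port, standing in the other socket, to be left there. Origin at the centre of its foot.
- mat: Black rubber mat, 180 (x) x 280 (y) x 3 mm thick, fixed to the counter, on the robot's left of the housing; origin at the centre of its underside.
- camera: Inspection camera stand, fixed, on the robot's left: steel base 120 x 120 x 12 mm, origin under its centre; column 18 mm thick, 352 mm high, at (0, 35) mm. The head on it, a black box 50 mm wide with a round 38 mm lens barrel, looks level along the stand's -y. Its height differs from run to run (lens 190 to 250 mm above the counter).
- lens (a point): Centre of the front glass of the camera's lens. Its axes are parallel to the stand's: the camera looks along -y, z is up. The port belongs at (0, -120, 0) mm in this frame, with the valve's y axis along this +y.
- spray: Bystander: white spray can, 52 mm diameter, 190 mm high; origin under its centre.
- elbow: Bystander: small steel elbow fitting, about 26 x 43 x 36 mm; origin under its centre.
- tee: Bystander: brass tee fitting lying flat, 60 mm long, 22 mm thick; origin under its centre.
- carton: Bystander: cardboard box 90 x 70 x 60 mm; origin under its centre.
- filter: Bystander: blue round filter canister, 68 mm diameter, 78 mm high; origin under its centre.
- spanner: Bystander: steel spanner lying flat; origin under its middle.
- jar: Bystander: clear jar, 60 mm diameter, 80 mm high; origin under its centre.

How it is judged:
By the outcome, as a careful person would: the job done as asked, in the order asked, and still so for the second after the job is handed in, while the arm keeps its last pose, push and grip.
It also fails if it takes over 64 s, if anything falls off the work surface, if the arm or the gripper's body presses on something with over 40 N, if the wrist force passes 120 N, or if a joint passes its speed limit or range.

ROBOT

A 6-joint arm with a two-finger parallel gripper is mounted at the origin on the work surface. World frame = base frame: x ahead of the robot, y to its left, z up, the work surface at z = 0. Lengths are in m, angles in rad, forces in N, time in s.
With the tool pointing down it reaches from about 0.425 to 0.925 m from the base axis. Payload 12.5 kg.
Tool frame: the origin (TCP) lies where the fingers leave the gripper's body, on its centre line; the fingertips stand bot.nose_length ahead of it and the grasp point (between the pads) lies 54 mm ahead of it (bot.nose_length is the distance from the TCP to the fingertips, in m); z points along the fingers, y is the line along which they close (so a half turn about z gives the same grasp; the last joint's range is limited). The gripper opens to 85 mm and grips with 20 to 120 N. Pads are 22 mm wide; open, the fingers measure 114 mm over their backs; the gripper's body (76 mm by 85 mm) begins 54 mm behind the grasp point. The pads swing forward as they close: fully open they stand 13 mm farther back than shut.
Start: joints at [1.215, 0.491, 1.559, -0, 1.092, -0.106], TCP at [0.154, 0.606, 0.304] pointing down, gripper open.
Joint ranges: [-3.1, 3.1], [-0.84, 2.19], [0.05, 2.79], [-1.13, 4.28], [0.06, 2.93], [-2.69, 2.69]. Speed limits (rad/s): [2.22, 2.22, 2.79, 3.14, 3.14, 3.14].

INTERFACE

Orientations are given as a 3x3 rotation matrix whose columns are the frame's x, y, z axes.
In Python, from cell import bot, hand, kin, eyes, telemetry gives the robot as it stands. Calls block until the motion is done:
- bot.move_ptp(position, orientation): joint-space move of the TCP to a pose.
- bot.move_linear(position, attitude=None, vel=0.15, threshold=None): straight line of the TCP; attitude=None keeps the orientation; vel is the mean speed in m/s. With threshold (N) it stops when the force on the tool has changed by that much, and returns True; else False.
- bot.movej(angles): joint-space move.
- hand.gripper_open() and hand.clamp(): open the fingers fully, or close them until they stop; the grip force is fixed at half the most.
- bot.sleep(seconds).
- kin.solve_ik(position, orientation): joint angles nearest the present ones, or None.
- eyes.grab_frame(name): name is "scene" or "top" or "wrist"; returns the picture (400x640x3 uint8, blue, green, red); there is no depth.
- eyes.calibration(name): a dict with "vertical_fov" (degrees; the focal length in pixels is half the picture's height over the tangent of half this angle, whatever the lens; pixels are square), "cx", "cy" (the principal point, pixels), "distortion" ([k1, k2, p1, p2, k3] as OpenCV has them; the pictures are not rectified), "R" (3x3) and "t" (3): a world point X has camera coordinates R X + t; the wrist camera has in their place "tool_from_camera" (4x4, takes a point from camera to tool coordinates, whose origin is the TCP and whose axes are the flange's). Camera axes: x right, y down, z forward; pixel columns grow to the right and rows downward; lengths in m; the calibration is good to about 2 mm. A picture is of the moment at which its call begins: read the wrist's pose just before it. calibration takes no time and is no camera call.
A pose or a line that the arm cannot do raises bot.Unreachable and nothing moves.
- bot.job_done(): hands the job in; it is judged then, once.
Readings, each from a call of its own:
- telemetry.current_clock(): time.
- telemetry.current_qpos(): joint angles.
- telemetry.current_qvel(): joint speeds.
- telemetry.current_joint_efforts(): joint torques, N m.
- telemetry.current_ee_pos(): TCP position.
- telemetry.current_tcp_rot(): TCP orientation.
- telemetry.current_wrist_force(): force on the tool from outside, world axes, zero at the start.
- telemetry.current_moment(): the same for the moment, N m.
- telemetry.current_opening(): finger opening in m.
- telemetry.current_grip_force(): force on a finger pad.
Only numpy, scipy, OpenCV 4.12 (cv2) and the standard library are available. Lean on these libraries where they do the work, as an engineer would, in place of code of your own. Each camera call takes 0.05 s, during which the arm holds its last target. There are 200 camera calls.

## Working session

There is one attempt and no reset: what is moved stays moved. The work goes in short steps, each a Python script; the robot and the scene stay as the last script left them, time stands still between calls to the robot, and variables do not carry over. Pictures are saved under pics/ and viewed, at most 10 in all, crops included, and the job is handed in when it is done.

```bash
ls; mkdir -p pics; python3 - <<'E'
from cell import bot, hand, kin, eyes, telemetry
import cv2
a=eyes.grab_frame("scene");b=eyes.grab_frame("top");
cv2.imwrite("pics/scene0.png",a);cv2.imwrite("pics/top0.png",b)
for n in("scene","top","wrist"):print(n,eyes.calibration(n))
print(bot.nose_length,telemetry.current_clock(),telemetry.current_tcp_rot())
E
```

```text
pics
scene {'vertical_fov': 50.019535860263524, 'cx': 313.70246083665234, 'cy': 203.83653591743442, 'distortion': array([-0.11574557,  0.        ,  0.        ,  0.        ,  0.        ]), 'R': array([[-0.57896573,  0.81518324, -0.01658203],
       [ 0.45110893,  0.30331655, -0.83934486],
       [-0.67919026, -0.49343221, -0.54334633]]), 't': array([ 0.28793188, -0.14020791,  1.70689656])}
top {'vertical_fov': 53.077917449383555, 'cx': 322.95388407085335, 'cy': 203.65986944922872, 'distortion': array([-0.06014461,  0.        ,  0.        ,  0.        ,  0.        ]), 'R': array([[ 0.01260719, -0.99981612, -0.01444967],
       [-0.99682027, -0.01142972, -0.0788588 ],
       [ 0.07867914,  0.01539791, -0.99678107]]), 't': array([0.03239115, 0.54006729, 1.26237081])}
wrist {'vertical_fov': 67.52872387208753, 'cx': 321.42603743758474, 'cy': 192.44205681882585, 'distortion': array([-0.0053801,  0.       ,  0.       ,  0.       ,  0.       ]), 'tool_from_camera': array([[-1.16347816e-04, -9.53442065e-01, -3.01576217e-01,
         7.83227470e-02],
       [ 9.99999896e-01,  2.20269537e-05, -4.55437864e-04,
        -9.04420764e-04],
       [ 4.40876423e-04, -3.01576239e-01,  9.53441964e-01,
        -6.99080158e-02],
       [ 0.00000000e+00,  0.00000000e+00,  0.00000000e+00,
         1.00000000e+00]])}
0.0726 0.1 [[-9.68953367e-01  2.47243302e-01 -3.49105169e-04]
 [ 2.47243524e-01  9.68952932e-01 -9.24921950e-04]
 [ 1.09585720e-04 -9.82520230e-04 -9.99999511e-01]]
```

View pics/top0.png

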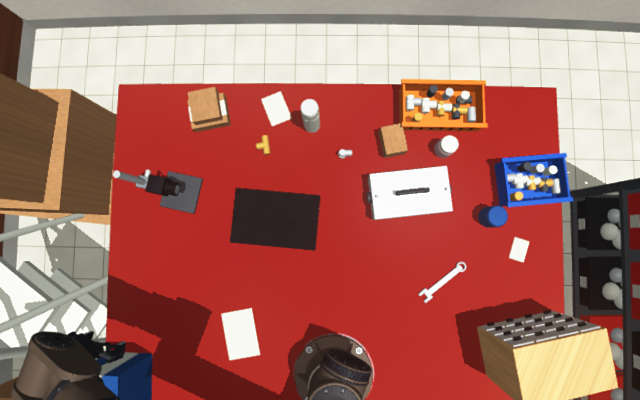

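View pics/scene0.png

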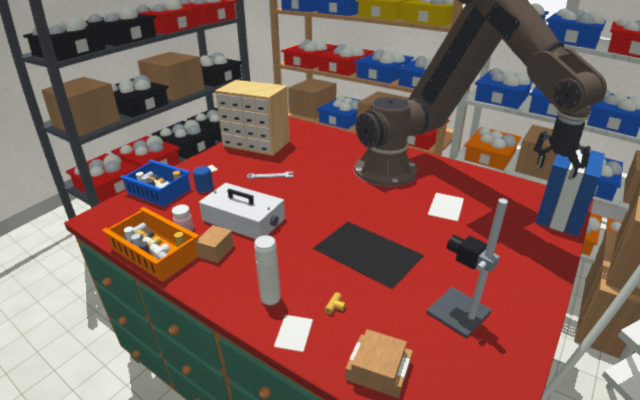

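Top view: cover and handle at about (411,192), mat (276,219), stand base (181,193) with the head at about (165,184) facing right. The tee is at (264,145), elbow (345,153) and spray can (310,115). The scene view agrees, and its lens head is at about (462,245).

```bash
cat > h.py <<'E'
from cell import bot, hand, kin, eyes, telemetry
import cv2, numpy as np
def cam(name):
    c=eyes.calibration(name); f=200/np.tan(np.radians(c["vertical_fov"]/2))
    K=np.array([[f,0,c["cx"]],[0,f,c["cy"]],[0,0,1]]); 
    if name=="wrist":
        T=np.eye(4);T[:3,:3]=telemetry.current_tcp_rot();T[:3,3]=telemetry.current_ee_pos()
        W=np.linalg.inv(T@c["tool_from_camera"]);R,t=W[:3,:3],W[:3,3]
    else: R,t=c["R"],c["t"]
    return K,np.array(c["distortion"]),R,t
def proj(C,X): return cv2.projectPoints(np.float64(X).reshape(-1,1,3),cv2.Rodrigues(C[2])[0],C[3],C[0],C[1])[0][:,0]
def ray(C,p):
    u=cv2.undistortPoints(np.float64(p).reshape(-1,1,2),C[0],C[1])[:,0]
    d=np.c_[u,np.ones(len(u))]@C[2]; return -C[2].T@C[3],d/np.linalg.norm(d,axis=1,keepdims=True)
def onz(C,p,z):
    o,d=ray(C,p); return o+d*((z-o[2])/d[:,2])[:,None]
def rect(C,mask,z,near):
    """oriented rectangle (centre, size, yaw of long side) of the mask blob holding/nearest pixel `near`, on plane z"""
    n,l,s,c=cv2.connectedComponentsWithStats(mask.astype(np.uint8))
    i=1+np.argmin([np.hypot(*(c[k]-near))+(1e6 if s[k,4]<60 else 0) for k in range(1,n)])
    k=max(cv2.findContours((l==i).astype(np.uint8),cv2.RETR_EXTERNAL,cv2.CHAIN_APPROX_NONE)[0],key=len)[:,0]
    X=onz(C,k,z)[:,:2]; (cx,cy),(w,h),a=cv2.minAreaRect((X*1000).astype(np.float32))
    if w>h: a-=90; w,h=h,w      # h long side at angle a+90
    return np.array([cx,cy])/1000,(w,h),np.radians(a)  # yaw: long side along rotated y
def down(yaw):  # tool z down; tool y (closing) at world angle yaw
    y=np.array([np.cos(yaw),np.sin(yaw),0]);z=np.array([0,0,-1.]);return np.c_[np.cross(y,z),y,z]
E
python3 - <<'E'
from h import *
I=cv2.imread("pics/top0.png");C=cam("top");H=cv2.cvtColor(I,cv2.COLOR_BGR2HSV).astype(int)
m=(H[...,1]<60)&(H[...,2]>170);print("cover",rect(C,m,.072,(411,192)))
m=(H[...,2]<60);print("mat",rect(C,m,.003,(276,219)));print("handle",rect(C,m,.104,(411,191)))
m=(H[...,1]<80)&(H[...,2]<130)&(H[...,2]>40);print("base",rect(C,m,.012,(181,193)))
for n,p in dict(spray=(310,115),elbow=(345,153),tee=(264,145),jar=(447,146),carton=(394,140),filt=(493,216)).items():print(n,onz(C,p,.03))
cv2.imwrite("pics/top0c.png",cv2.resize(I[140:260,100:260],None,fx=5,fy=5,interpolation=cv2.INTER_CUBIC))
S=cv2.imread("pics/scene0.png");cv2.imwrite("pics/scene0c.png",cv2.resize(S[190:340,420:560],None,fx=5,fy=4,interpolation=cv2.INTER_CUBIC))
E
```

```text
cover (array([ 0.57456622, -0.23256541]), (143.21585083007812, 243.73817443847656), np.float64(0.11763465495745816))
mat (array([0.49108878, 0.19558345]), (175.1890869140625, 274.1176452636719), np.float64(-0.08013092193301267))
handle (array([0.48700717, 0.18185635]), (161.5611114501953, 252.79396057128906), np.float64(-0.08013118824912167))
base (array([0.57406415, 0.5060744 ]), (117.2423095703125, 118.2350082397461), np.float64(-0.20177559841234402))
spray [[0.82781443 0.08455395 0.03      ]]
elbow [[ 0.70332508 -0.03013372  0.03      ]]
tee [[0.7272979  0.23205763 0.03      ]]
jar [[ 0.73039488 -0.35961064  0.03      ]]
carton [[ 0.74775024 -0.18801801  0.03      ]]
filt [[ 0.50567403 -0.50475236  0.03      ]]
```

View pics/top0c.png

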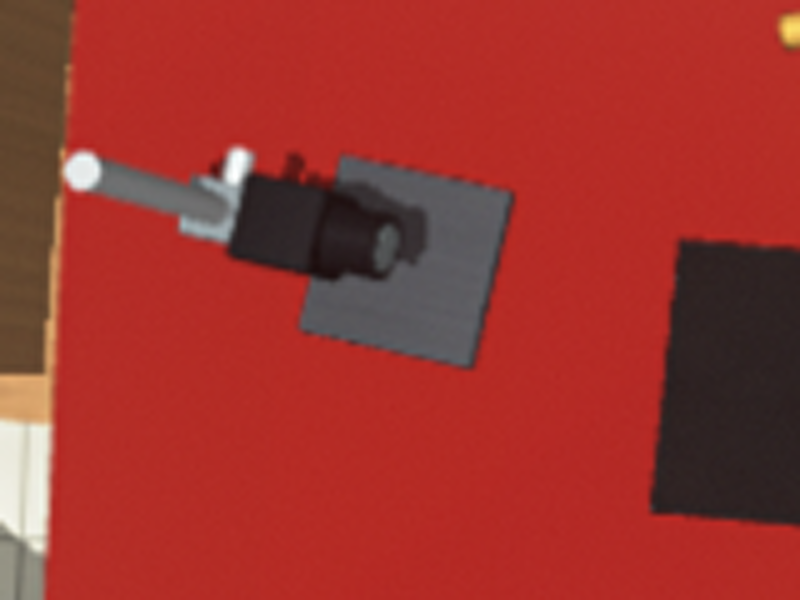

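The crop shows the stand base turned about -0.2 rad and the lens glass at crop (385,245), i.e. full-image (177,189). Next I'll measure the lens with the wrist camera from two directions.

```bash
cat >> h.py <<'E'
def look(target,dirv,dist,flip=1):
    """tool pose putting the wrist camera dist from target, looking along dirv"""
    z=np.array(dirv,float);z/=np.linalg.norm(z);x=np.cross(z,[0,0,1.]);x*=flip/np.linalg.norm(x)
    M=np.eye(4);M[:3,:3]=np.c_[x,np.cross(z,x),z];M[:3,3]=np.array(target)-z*dist
    T=M@np.linalg.inv(eyes.calibration("wrist")["tool_from_camera"]);return T[:3,3],T[:3,:3]
E
python3 - <<'E'
from h import *
yaw=-.2;d=np.array([-np.sin(yaw),np.cos(yaw),0]);Lp=onz(cam("top"),[(177,189)],.2)[0];print("lens~",Lp)
print("tele",telemetry.current_clock())
for el in(20,30,40,50,60,70):
  for side in(-60,-40,-20,0,20,40,60):
    for fl in(1,-1):
      s=np.radians(side);e=np.radians(el);h=np.array([d[0]*np.cos(s)-d[1]*np.sin(s),d[0]*np.sin(s)+d[1]*np.cos(s),0])
      for di in(.2,.27):
        p,R=look(Lp,h*np.cos(e)-[0,0,np.sin(e)],di,fl)
        q=kin.solve_ik(p,R)
        if q is not None:print(el,side,fl,di,np.round(p,2),np.round(q,2))
E
```

```text
lens~ [0.56210688 0.44608756 0.2       ]
tele 0.1
20 -60 1 0.2 [0.45 0.41 0.19] [ 0.76  0.79  2.19  3.58  1.39 -1.64]
20 -60 1 0.27 [0.38 0.39 0.21] [ 0.83  0.73  2.32  3.65  1.46 -1.61]
20 -40 1 0.2 [0.47 0.37 0.19] [ 0.51  0.79  2.27  2.98  1.45 -1.56]
20 -40 1 0.27 [0.42 0.33 0.21] [ 0.48  0.74  2.43  2.95  1.56 -1.58]
20 -40 -1 0.2 [0.5  0.39 0.29] [0.54 0.42 1.98 2.58 0.2  2.04]
20 -40 -1 0.27 [0.44 0.35 0.31] [0.51 0.3  2.11 2.52 0.22 2.09]
20 -20 1 0.2 [0.5  0.34 0.19] [ 0.28  0.79  2.19  2.39  1.41 -1.46]
20 -20 1 0.27 [0.47 0.29 0.21] [ 0.17  0.73  2.32  2.29  1.47 -1.5 ]
20 -20 -1 0.2 [0.52 0.37 0.29] [0.39 0.44 1.94 1.66 0.49 2.62]
20 -20 -1 0.27 [0.48 0.32 0.31] [0.3  0.34 2.04 1.59 0.55 2.63]
20 0 1 0.2 [0.54 0.33 0.19] [ 0.16  0.82  2.    1.9   1.42 -1.26]
20 0 1 0.27 [0.53 0.26 0.21] [ 0.04  0.76  2.06  1.78  1.46 -1.26]
20 0 -1 0.2 [0.54 0.36 0.29] [0.29 0.51 1.81 1.3  0.81 2.67]
20 0 -1 0.27 [0.53 0.3  0.31] [0.18 0.43 1.87 1.23 0.9  2.66]
20 20 1 0.2 [0.58 0.33 0.19] [ 0.13  0.88  1.73  1.53  1.54 -1.04]
20 20 1 0.27 [0.59 0.26 0.21] [ 0.02  0.84  1.74  1.44  1.6  -
[... 7305 characters left out ...]
57  0.54  1.24  0.02  1.32 -2.03]
70 0 1 0.2 [0.55 0.36 0.28] [ 0.33  0.49  1.73  0.87  0.75 -0.08]
70 0 1 0.27 [0.54 0.34 0.35] [0.3  0.4  1.69 0.78 0.87 0.03]
70 0 -1 0.2 [0.56 0.46 0.32] [ 0.58  0.62  1.27  0.03  1.22 -2.37]
70 0 -1 0.27 [0.56 0.44 0.39] [ 0.56  0.55  1.23  0.03  1.33 -2.39]
70 20 1 0.2 [0.58 0.36 0.28] [ 0.3   0.57  1.57  0.77  1.04 -0.28]
70 20 1 0.27 [0.58 0.34 0.35] [ 0.26  0.5   1.52  0.72  1.16 -0.2 ]
70 40 1 0.2 [0.6  0.37 0.28] [ 0.3   0.67  1.38  0.67  1.31 -0.45]
70 40 1 0.27 [0.62 0.35 0.35] [ 0.27  0.62  1.3   0.64  1.43 -0.39]
70 60 1 0.2 [0.63 0.39 0.28] [ 0.33  0.77  1.17  0.56  1.56 -0.62]
70 60 1 0.27 [0.65 0.37 0.35] [ 0.31  0.74  1.06  0.55  1.7  -0.57]
```

```bash
python3 - <<'E'
from h import *
import pickle
bot.move_ptp([.40,.28,.45],down(0.7+np.pi/2)) if kin.solve_ik([.40,.28,.45],down(.7+np.pi/2)) is not None else bot.move_ptp([.40,.28,.45],telemetry.current_tcp_rot())
yaw=-.2;d=np.array([-np.sin(yaw),np.cos(yaw),0]);Lp=np.array([.562,.446,.2]);out=[];S=[]
for el in(60,20):
    e=np.radians(el);p,R=look(Lp,d*np.cos(e)-[0,0,np.sin(e)],.27);bot.move_ptp(p,R);bot.sleep(.3)
    c=cam("wrist");I=eyes.grab_frame("wrist");cv2.imwrite(f"pics/lens{el}.png",I);S.append(c);out.append(I[:, 120:520])
pickle.dump(S,open("lens.pkl","wb"));cv2.imwrite("pics/lens.png",np.hstack(out))
print(telemetry.current_clock(),proj(S[0],Lp),proj(S[1],Lp))
E
```

```text
4.6333 [[323.41687436 190.19265063]] [[321.79959127 193.80746441]]
```

View pics/lens.png

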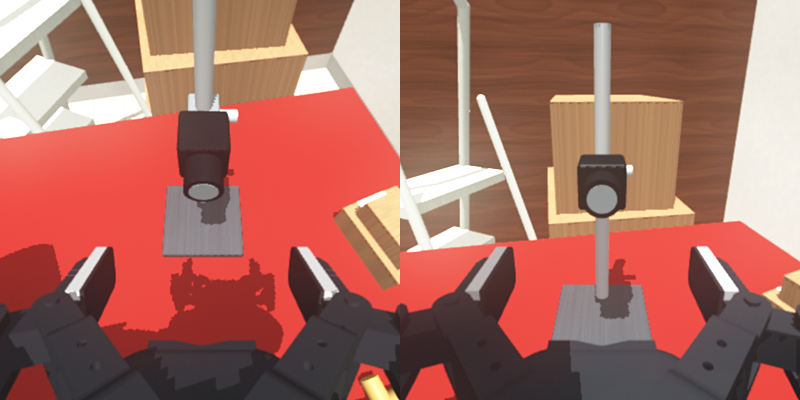

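The glass disc is at full-image (324,191) in the 60° view and (322,200) in the 20° view. The base front edge runs from (283,256) to (363,256). I'll triangulate from these, then look at the cover from above.

```bash
python3 - <<'E'
from h import *
import pickle
S=pickle.load(open("lens.pkl","rb"));A=[];B=[]
for el,c,g in((60,S[0],(324,191)),(20,S[1],(322,200))):
    I=cv2.imread(f"pics/lens{el}.png");m=np.zeros((402,642),np.uint8)
    G=cv2.GaussianBlur(I,(3,3),0);cv2.floodFill(G,m,g,0,(14,)*3,(14,)*3,cv2.FLOODFILL_FIXED_RANGE|cv2.FLOODFILL_MASK_ONLY)
    k=cv2.findContours(m[1:-1,1:-1],cv2.RETR_EXTERNAL,cv2.CHAIN_APPROX_NONE)[0][0];e=cv2.fitEllipse(k);print(el,e)
    o,d=ray(c,[e[0]]);P=np.eye(3)-np.outer(d[0],d[0]);A.append(P);B.append(P@o)
    if el==60:
        g=cv2.cvtColor(I,cv2.COLOR_BGR2GRAY);q=cv2.cornerSubPix(g,np.float32([[[283,256]],[[363,256]]]),(5,5),(-1,-1),(3,50,.01))[:,0]
        X=onz(c,q,.012);print(q,X);v=X[1]-X[0];print("yaw",np.arctan2(v[1],v[0]),np.linalg.norm(v))
L=np.linalg.solve(sum(A),sum(B));print("lens",L,proj(S[0],L),proj(S[1],L),"top",proj(cam("top"),L),"scene",proj(cam("scene"),L))
np.save("lens.npy",L)
# cover view
p,R=look([.575,-.2325,.08],[0.05,-.02,-1],.38,1)
for f in(1,-1):
    p,R=look([.575,-.2325,.08],[np.cos(-.38)*.2,np.sin(-.38)*.2,-1],.38,f);q=kin.solve_ik(p,R);print(f,p,q)
    if q is not None:
        bot.move_ptp(p,R);bot.sleep(.3);c=cam("wrist");I=eyes.grab_frame("wrist");cv2.imwrite("pics/cover.png",I);pickle.dump(c,open("cover.pkl","wb"));break
print(telemetry.current_clock())
E
```

```text
60 ((323.1181335449219, 191.0709228515625), (13.903395652770996, 27.785310745239258), 89.68696594238281)
[[282.3528  254.68518]
 [361.80887 254.78023]] [[0.50531532 0.45929163 0.012     ]
 [0.6182968  0.43634515 0.012     ]]
yaw -0.20037409727428715 0.1152881414801554
20 ((321.4764709472656, 198.7457733154297), (26.370485305786133, 27.600160598754883), 93.83876037597656)
lens [0.56222923 0.44842011 0.19427617] [[323.08658071 191.07117478]] [[321.50822914 198.74547125]] top [[176.95278615 189.18270507]] scene [[451.34344927 240.4428874 ]]
1 [ 0.47451361 -0.1937412   0.35344612] [-0.54519275  0.17018005  1.98180497  0.16743645  0.4974222   1.27867649]
7.15
```

View pics/cover.png

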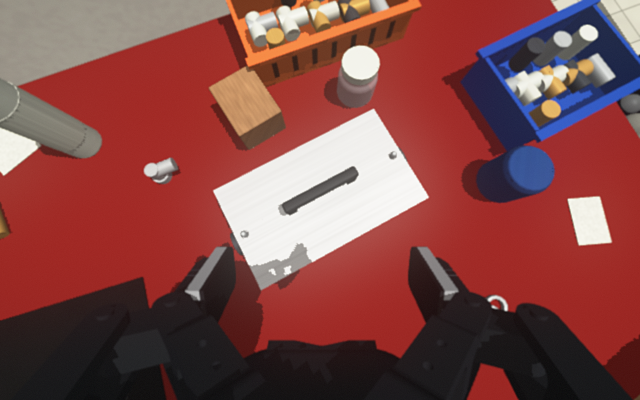

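The cover corners are near (214,190), (375,110), (428,197) and (262,290). The pins are at (244,234) and (393,156), and the handle runs from (285,210) to (356,172). I'll refine these and plan the grasp.

```bash
python3 - <<'E'
from h import *
import pickle
c=pickle.load(open("cover.pkl","rb"));I=cv2.imread("pics/cover.png");g=cv2.cvtColor(I,cv2.COLOR_BGR2GRAY)
q=cv2.cornerSubPix(g,np.float32([[[214,190]],[[375,110]],[[428,197]],[[262,290]]]),(5,5),(-1,-1),(3,50,.01))[:,0]
X=onz(c,q,.074);print(q,X[:,:2],"centre",X[:,:2].mean(0))
P=onz(c,[(244,234),(393,156)],.084)[:,:2];print("pins",P,P.mean(0),np.linalg.norm(P[0]-P[1]),"yaw",np.arctan2(*(P[1]-P[0])[[1,0]])+np.pi/2)
n=lambda a,b:np.arctan2(X[b,1]-X[a,1],X[b,0]-X[a,0])
print("yaws",n(0,1)+np.pi/2,n(3,2)+np.pi/2,n(3,0),n(2,1),[np.linalg.norm(X[a]-X[b]) for a,b in((0,1),(1,2),(2,3),(3,0))])
print("handle",rect(c,g<75,.106,(320,191)))
E
```

```text
[[212.34666  190.23308 ]
 [373.22855  107.980934]
 [428.5898   196.93062 ]
 [260.37527  289.83472 ]] [[ 0.62964659 -0.10518591]
 [ 0.65775201 -0.34413856]
 [ 0.51823103 -0.36047034]
 [ 0.49056223 -0.12167982]] centre [ 0.57404796 -0.23286866]
pins [[ 0.55989853 -0.12717125]
 [ 0.58312905 -0.3372199 ]] [ 0.57151379 -0.23219558] 0.21132935178262477 yaw 0.11014826668296696
yaws 0.117081263940916 0.11535616041599583 0.11803796186581755 0.11652583324946762 [np.float64(0.24059983391655157), np.float64(0.1404735933161028), np.float64(0.24038817419264794), np.float64(0.14005894146279457)]
handle (array([ 0.49036108, -0.16163278]), (8.612164497375488, 27.474384307861328), np.float64(0.15149571624289326))
```

```bash
cat >> h.py <<'E'
COV=np.array([.5742,-.2328]);HY=.117;MAT=np.array([.491,.1956]);MY=-.080;SY=-.201
def stat(s=""): print(s,round(telemetry.current_clock(),2),"ee",np.round(telemetry.current_ee_pos(),4),"F",np.round(telemetry.current_wrist_force(),1),"open",round(telemetry.current_opening(),4),"grip",telemetry.current_grip_force())
E
python3 - <<'E'
from h import *
for k in(0,np.pi):
    print(k,[None if (q:=kin.solve_ik([*p,z],down(y+k))) is None else np.round(q,2) for p,y,z in((COV,HY,.155),(COV,HY,.25),(MAT,MY,.088),(MAT,MY,.2))])
k=0 if abs(kin.solve_ik([*COV,.155],down(HY))[5])<abs(kin.solve_ik([*COV,.155],down(HY+np.pi))[5]) else np.pi
print("k",k)
bot.move_ptp([*COV,.22],down(HY+k));bot.move_linear([*COV,.155],vel=.1);stat("at");hand.clamp();stat("clamped")
bot.move_linear([*COV,.20],vel=.06);stat("lift");bot.move_linear([*COV,.26],vel=.15);stat("up")
np.save("k.npy",k)
cv2.imwrite("pics/up.png",np.hstack([eyes.grab_frame("wrist")[::1,100:500],eyes.grab_frame("scene")[100:,100:500].repeat(1,0) if 0 else eyes.grab_frame("scene")[:,100:500]]))
E
```

```text
0 [array([-0.49,  0.66,  1.71, -0.  ,  0.78, -0.61]), array([-0.49,  0.54,  1.63, -0.  ,  0.97, -0.61]), array([ 0.25,  0.68,  1.97, -0.  ,  0.49,  0.33]), array([ 0.25,  0.49,  1.9 , -0.  ,  0.75,  0.33])]
3.141592653589793 [array([-0.49,  0.66,  1.71, -0.  ,  0.78,  2.53]), array([-0.49,  0.54,  1.63, -0.  ,  0.97,  2.53]), None, None]
k 0
at 9.6 ee [ 0.5744 -0.2329  0.1555] F [ 0.3 -0.2  0.3] open 0.0855 grip 0.0
clamped 10.26 ee [ 0.5744 -0.2329  0.1554] F [ 0.  -0.1  4.9] open 0.013 grip 59.4353449344635
lift 11.16 ee [ 0.5741 -0.2328  0.1997] F [ 1.   1.5 -3.8] open 0.0128 grip 58.62345993518829
up 11.71 ee [ 0.5739 -0.2326  0.2592] F [ 0.1  0.3 -4.2] open 0.0129 grip 58.66614282131195
```

View pics/up.png

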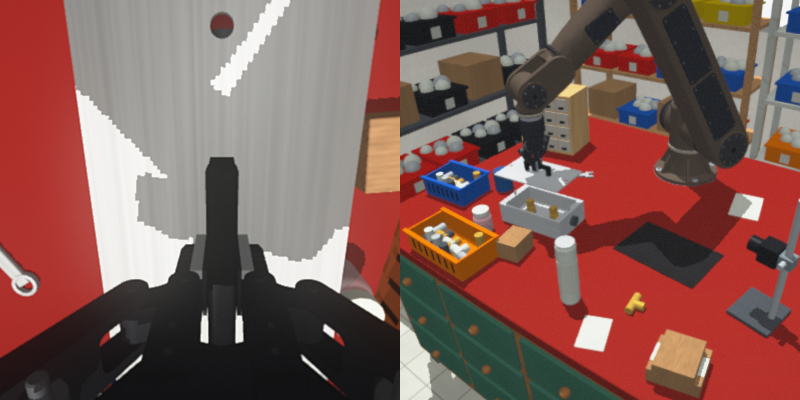

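The cover is held level and lifted clear, and both cartridges show in the open housing. Now I'll place it on the mat.

```bash
python3 - <<'E'
from h import *
bot.move_linear([*MAT,.20],down(MY),vel=.3);bot.move_linear([*MAT,.098],vel=.12);stat("above")
print(bot.move_linear([*MAT,.084],vel=.02,threshold=3));stat("down")
hand.gripper_open();stat("open");bot.move_linear([*MAT,.2],vel=.2)
# view into housing
import pickle
p,R=look([*COV,.05],[.15,-.05,-1],.33,1);bot.move_ptp(p,R);bot.sleep(.3);c=cam("wrist");I=eyes.grab_frame("wrist");cv2.imwrite("pics/in.png",I);pickle.dump(c,open("in.pkl","wb"));stat()
T=eyes.grab_frame("top");cv2.imwrite("pics/top1.png",T)
H=cv2.cvtColor(T,cv2.COLOR_BGR2HSV).astype(int);print(rect(cam("top"),(H[...,1]<60)&(H[...,2]>140),.007,(276,219)))
o=np.zeros((600,800,3),np.uint8);o[:400,:640]=I;o[400:,:200]=T[140:240,226:326].repeat(2,0).repeat(2,1);cv2.imwrite("pics/in2.png",o)
E
```

```text
above 14.43 ee [0.4913 0.1956 0.0985] F [ 0.  -0.3 -4.1] open 0.0128 grip 58.63472521305084
True
down 14.95 ee [0.491  0.1956 0.0883] F [-0.4 -0.5  7.4] open 0.0127 grip 60.07511079311371
open 15.65 ee [0.4907 0.1955 0.0878] F [ 0.1 -1.   0.9] open 0.0852 grip 0.0
 18.25 ee [ 0.4898 -0.2057  0.2792] F [-0.1 -0.1 -0.8] open 0.0856 grip 0.0
(array([0.4901167 , 0.19635922]), (142.13320922851562, 243.4132080078125), np.float64(-0.07967738559937218))
```

View pics/in2.png

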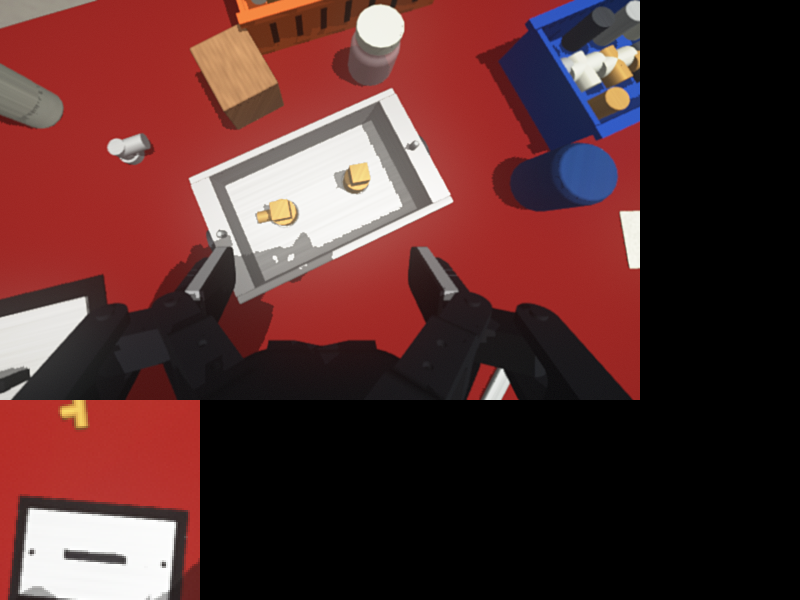

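The cover lies inside the mat, handle up. The valve is the left cartridge at (283,211), with its port toward (257,217); the plug is at (357,178). I'll take a closer look for its yaw.

```bash
python3 - <<'E'
from h import *
import pickle
V=COV+.047*np.array([-np.sin(HY),np.cos(HY)]);c0=pickle.load(open("in.pkl","rb"))
print("V",V,"pred px head",proj(c0,[*V,.064]))
p,R=look([*V,.05],[.12,-.04,-1],.22,1);bot.move_ptp(p,R);bot.sleep(.3);c=cam("wrist");I=eyes.grab_frame("wrist");pickle.dump(c,open("v.pkl","wb"));cv2.imwrite("pics/v.png",I);stat()
u=proj(c,[*V,.064])[0];print(u);x,y=(u-60).astype(int);print("crop origin",x,y)
cv2.imwrite("pics/vc.png",cv2.resize(I[y:y+120,x:x+120],None,fx=5,fy=5,interpolation=cv2.INTER_CUBIC))
E
```

```text
V [ 0.56871354 -0.18612132] pred px head [[278.99494489 208.8125127 ]]
 19.19 ee [ 0.5055 -0.1644  0.1735] F [0.1 0.1 0.5] open 0.0852 grip 0.0
[320.63366085 191.01489823]
crop origin 260 131
```

View pics/vc.png

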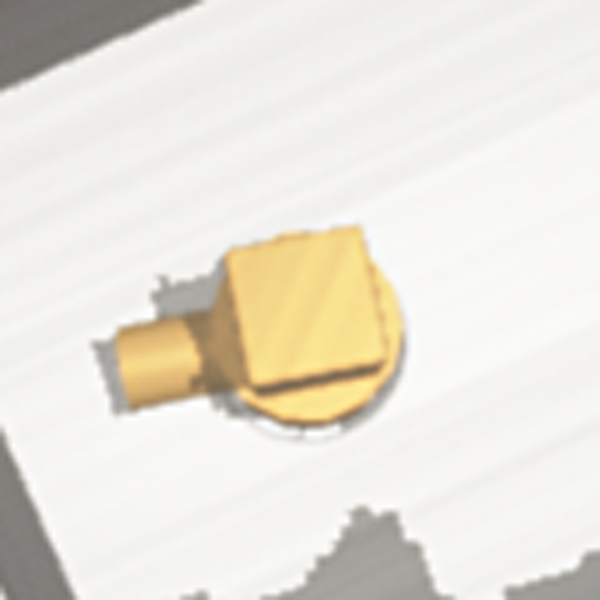

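The head-top corners in the crop are (228,252), (360,228), (384,368) and (255,388). The port end lies between (118,330) and (130,408).

```bash
python3 - <<'E'
from h import *
import pickle
c=pickle.load(open("v.pkl","rb"));f=lambda a:(np.float64(a)-2)/5+[260,131]
X=onz(c,f([(228,252),(360,228),(384,368),(255,388)]),.064)[:,:2];print(X,"cen",X.mean(0),[np.linalg.norm(X[i]-X[i-1]) for i in range(4)])
v=(X[0]-X[1])+(X[3]-X[2]);w=(X[0]-X[3])+(X[1]-X[2])
y1=np.arctan2(-v[0],v[1]);y2=np.arctan2(w[1],w[0]);P=onz(c,f([(124,368)]),.030)[0,:2];d=P-X.mean(0)
print("yaw",y1,y2,"port yaw",np.arctan2(-d[0],d[1]),np.linalg.norm(d))
V=X.mean(0);vy=(y1+y2)/2;L=np.load("lens.npy")
F=L[:2]-.150*np.array([-np.sin(SY),np.cos(SY)]);ZF=L[2]-.022-.006+.115
print("final axis",F,ZF)
for k in range(4):
    r=k*np.pi/2;th=(vy+r-HY+np.pi/2)%np.pi-np.pi/2
    print(k,"theta",np.degrees(th),[None if (q:=kin.solve_ik([*p,z],down(y+r))) is None else np.round(q,2) for p,z,y in((V,.115,vy),(V,.25,vy),(F,ZF,SY))])
E
```

```text
[[ 0.57879132 -0.17815575]
 [ 0.57618184 -0.19667956]
 [ 0.55657168 -0.1935275 ]
 [ 0.55958333 -0.1757957 ]] cen [ 0.56778204 -0.18603963] [np.float64(0.019352430850684946), np.float64(0.018706711092640473), np.float64(0.019861866890619084), np.float64(0.017985740589249916)]
yaw -0.1538167317222962 -0.1410553713065874 port yaw -0.14632176303361966 0.02986922148488618
final axis [0.53228184 0.30144   ] 0.28127617043086306
0 theta -15.151069702881545 [array([-0.43,  0.69,  1.79, -0.  ,  0.66, -0.28]), array([-0.43,  0.51,  1.69, -0.  ,  0.94, -0.28]), array([ 0.41,  0.49,  1.62, -0.  ,  1.03,  0.61])]
1 theta 74.84893029711849 [array([-0.43,  0.69,  1.79, -0.  ,  0.66, -1.85]), array([-0.43,  0.51,  1.69, -0.  ,  0.94, -1.85]), array([ 0.41,  0.49,  1.62, -0.  ,  1.03, -0.96])]
2 theta -15.15106970288157 [None, None, array([ 0.41,  0.49,  1.62, -0.  ,  1.03, -2.53])]
3 theta 74.84893029711849 [array([-0.43,  0.69,  1.79, -0.  ,  0.66,  1.29]), array([-0.43,  0.51,  1.69, -0.  ,  0.94,  1.29]), array([ 0.41,  0.49,  1.62, -0.  ,  1.03,  2.18])]
```

```bash
python3 - <<'E'
from h import *
V=np.array([.5683,-.1861]);vy=-.147;L=np.load("lens.npy")
bot.move_ptp([*V,.17],down(vy));print(bot.move_linear([*V,.115],vel=.06,threshold=8));stat("at")
hand.clamp();bot.sleep(.2);stat("clamped");z0=telemetry.current_ee_pos()[2]
bot.move_linear([*V,.14],vel=.04);stat("lift");bot.move_linear([*V,.2813],vel=.15);stat("up")
n=np.array([-np.sin(SY),np.cos(SY)]);F=L[:2]-.150*n;Z=L[2]-.028+z0;print("z0",z0,"F",F,Z);np.save("F.npy",[*F,Z])
bot.move_linear([*(F-.06*n),Z],down(SY),vel=.25);bot.move_linear([*F,Z],vel=.06);bot.sleep(.4);stat("final");print(telemetry.current_tcp_rot()[:,1])
a=eyes.grab_frame("top");b=eyes.grab_frame("scene");w=eyes.grab_frame("wrist");cv2.imwrite("pics/ft.png",a);cv2.imwrite("pics/fs.png",b);cv2.imwrite("pics/fw.png",w)
A=cam("top");B=cam("scene");W=cam("wrist");P=[*(L[:2]-.12*n),L[2]];ax=[*F,L[2]-.022]
print("port px top,scene,wrist",proj(A,P),proj(B,P),proj(W,P),"foot scene",proj(B,ax))
u=proj(B,P)[0].astype(int);o=cv2.resize(b[u[1]-75:u[1]+75,u[0]-75:u[0]+100],None,fx=4,fy=4,interpolation=cv2.INTER_CUBIC);print("scene crop origin",u-75);cv2.imwrite("pics/fsc.png",o)
E
```

```text
False
at 21.4 ee [ 0.5684 -0.1862  0.1153] F [ 0.7 -0.1 -0.2] open 0.0853 grip 0.0
clamped 22.22 ee [ 0.5683 -0.1861  0.1152] F [-1.4 -0.2  6.1] open 0.0187 grip 60.06317138671875
lift 22.99 ee [ 0.5682 -0.186   0.1399] F [-0.1 -0.8 -2.3] open 0.0186 grip 59.04590606689453
up 24.08 ee [ 0.568  -0.186   0.2804] F [-0.2 -0.2 -2.7] open 0.0189 grip 59.06199753284454
z0 0.11520857213884801 F [0.53228184 0.30144   ] 0.28148474256971107
final 27.51 ee [0.5323 0.3013 0.2815] F [ 0.4  0.1 -2.7] open 0.0188 grip 59.03747498989105
[ 9.79837585e-01 -1.99795657e-01  4.58137786e-05]
port px top,scene,wrist [[217.77090015 198.08848017]] [[410.15031292 219.68636365]] [[323.67351475 186.27557801]] foot scene [[399.8056559  221.91405912]]
scene crop origin [335 144]
```

View pics/fsc.png

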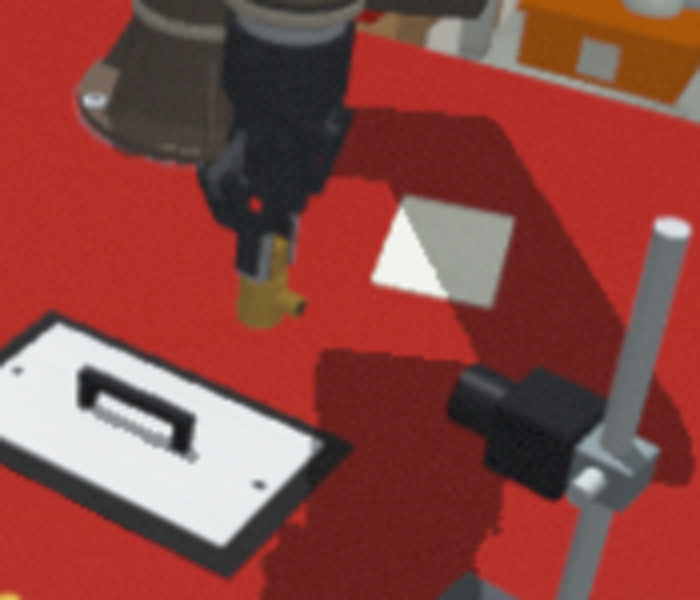

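The port end shows at about (409.5,220.5), against the predicted (410.1,219.7), and the valve is upright. One last check with the wrist camera.

```bash
python3 - <<'E'
from h import *
I=cv2.imread("pics/fw.png")
cv2.imwrite("pics/fwc.png",cv2.resize(I[130:250,245:405],None,fx=5,fy=5,interpolation=cv2.INTER_CUBIC))
F=np.load("F.npy");W=cam("wrist");n=np.array([-np.sin(SY),np.cos(SY),0]);x=np.array([np.cos(SY),np.sin(SY),0]);b=np.array([F[0],F[1],np.load("lens.npy")[2]])
a=np.linspace(0,2*np.pi,9)[:-1]
print("rim",np.round((proj(W,[b+.03*n+.007*(np.cos(t)*x+np.sin(t)*np.array([0,0,1])) for t in a])-[245,130])*5+2))
print("headtop",np.round((proj(W,[b+[0,0,.036]+i*.01*x+j*.01*n for i,j in((-1,1),(1,1))])-[245,130])*5+2))
E
```

```text
rim [[459. 283.]
 [442. 296.]
 [396. 302.]
 [349. 297.]
 [331. 283.]
 [351. 271.]
 [395. 266.]
 [439. 271.]]
headtop [[287. 607.]
 [508. 607.]]
```

View pics/fwc.png

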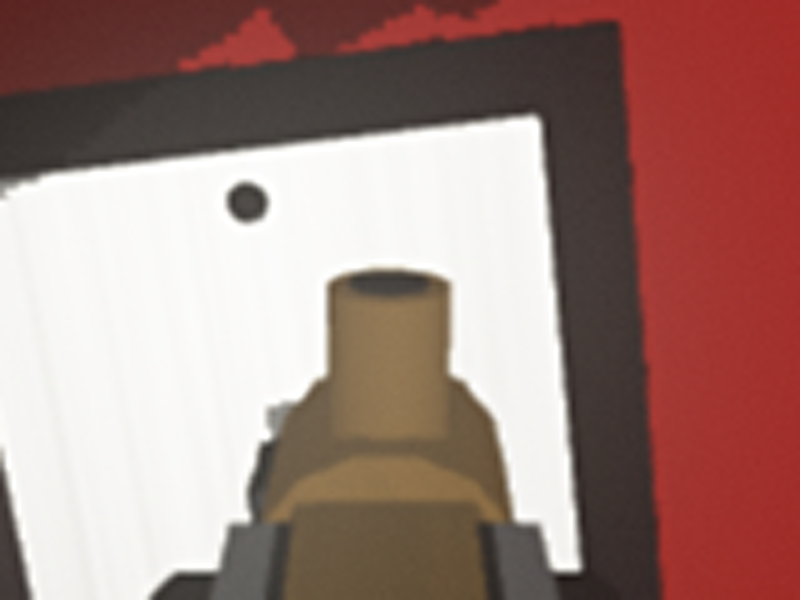

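The port rim is centred at crop (389,283), against the predicted (395,284), so it is about 0.7 mm off, level and pointing at the lens. That is good enough to hand in.

```bash
python3 -c "
from h import *
stat();print(np.abs(telemetry.current_qvel()).max(),bot.job_done())"
```

```text
27.66 ee [0.5323 0.3014 0.2815] F [ 0.2 -0.5 -2.6] open 0.0188 grip 59.03707981109619
the job is handed in; nothing more can be done
0.0016898718607941975 None
```

The job is handed in at 27.7 s: the cover lies handle up on the mat, the plug was left in its socket, and the valve is held upright with its port 12 cm in front of the lens, about 1 mm off centre by the wrist camera.

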